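# Lock a sawn bar in the cam-clamp jig

### The job

Get the loose MDF bar ready for sanding: with a fingertip, slide it on the holding jig until it lies square in the corner, its long side against the fence and its end against the end stop. Then push the cam lever round with one finger, all the way to its dowel, so that the cam clamps the bar there. Grasp and lift nothing, and leave everything else on the bench as it stands.

Things in the scene. Friction and masses are not known exactly. Their poses are not given: they have to be found in the camera images.
- jig: Plywood holding jig fixed to the bench: bed 200 (x) x 300 (y) x 15 mm, origin at the centre of its underside, on the bench top. Frame: x to the far side, y left, z up. Wooden fence along the far edge, working face (looking to -x) at x = 70 mm, from y = -140 to 120. Wooden end stop, working face (looking to -y) at y = 62 mm, from x = 30 to 66, 18 mm wide. Both 9 mm high above the bed.
- corner (a point): Point on the bed's top (15 mm above the bench) where the planes of the fence's face and the end stop's face meet: jig x = 70, y = 62 mm. The bar is home when its long side is along the fence and its left end at the stop; its centre is then at jig x = 59.7, y = 29.3 mm.
- mdf_bar: Straight sawn MDF bar, blue taped edges, 21 x 66 x 16 mm, 16 g, the only part lying on the bed. Origin at the centre of its underside (z = 15 mm on the bed); long axis = its y. Starts right (-y) of the cam, short of the fence by up to 30 mm, skewed up to 0.3 rad, 65 to 105 mm right of its home. It passes between cam and fence only close to the fence: that gap is 34 to 36 mm with the lever open.
- cam_lever (a joint): Angle of the cam lever, rad: 0 = open, lever pointing left; the lever's direction, counter-clockwise from the jig's +x seen from above, is 100 degrees + this. Grows as it swings counter-clockwise, past the robot's side, to the right; 2.356 = fully over, at its dowel. Starts at 0 to 0.4, stays where left (friction 0.15 N m). From about 2.2 the cam meets the bar and it turns stiffer.
- lever_knob (a point): Centre of the 25 mm black ball at the lever's end, 115 mm from the pivot, 59 mm above the bench. The lever is a 9 mm steel rod rising from the hub to the ball: axis 51 mm above the bench at 80 mm from the pivot, 45 mm at 50 mm. Below it is free space down to the bed. Pushed at 80 mm it needs about 2 N, and up to about 6 N over the last stretch.
- cam: The cam with its lever, one piece. Origin on its vertical pivot (jig x = 19, y = 24 mm), on the bed's top, 15 mm above the bench. The cam is an eccentric aluminium disc, 44 mm across, 9 mm off the pivot, between 16.5 and 28 mm above the bench; fully over, it presses on the middle of the bar's long side. Lever hub 24 mm across, top 47 mm above the bench.
- end_dowel (a point): Top of the steel dowel that ends the lever's swing: 9 mm thick, 36 mm high above the bed (51 mm above the bench), 47 mm from the pivot, to its right on the robot's side. A second, like dowel, left of the pivot, limits the opening.
- block_a: Bystander: taped MDF block standing on end, 31 x 29 x 82 mm, left of the jig. Origin at the centre of its underside.
- block_b: Bystander: taped MDF block standing on end, 28 x 26 x 82 mm, left of the jig. Origin at the centre of its underside.
- l_piece: Bystander: L-shaped sawn MDF piece lying left of the jig, 62 x 66 x 15 mm. Origin at the centre of its underside.
- sanding_block: Bystander: cork-coloured sanding block, 60 x 99 x 23 mm, right of the jig. Origin at the centre of its underside.
- pencil: Bystander: red pencil lying right of the jig, 142 mm long, 7 mm thick. Origin at its middle.
- flat_brush: Bystander: flat paint brush, 198 mm long, lying behind the jig to the right. Origin at its middle.
- tape_roll: Bystander: roll of masking tape, 109 mm across, 30 mm high, lying left in front. Origin at the centre of its underside.
- marker: Bystander: marker pen, 135 mm long, lying right in front. Origin at its middle.
There are look-alikes about, which are no part of the job. What is shaped like the mdf_bar but green is not meant.

How it is judged:
By the outcome, as a careful person would: the job done as asked, in the order asked, and still so for the second after the job is handed in, with the robot touching nothing.
It also fails if it takes over 61 s, if anything falls off the work surface, if the arm or the gripper's body presses on something with over 40 N, if the wrist force passes 120 N, or if a joint passes its speed limit or range.

### The arm

A 6-joint arm with a two-finger parallel gripper is mounted at the origin on a cart in front of the work surface, level with it; the furniture and walls round the work are solid. World frame = base frame: x ahead of the robot, y to its left, z up, the work surface at z = 0. Lengths are in m, angles in rad, forces in N, time in s.
With the tool pointing down it reaches from about 0.3 to 0.875 m from the base axis. Payload 4.2 kg.
Tool frame: the origin (TCP) lies midway between the tips of the shut fingers; the grasp point (between the pads) lies 19 mm behind it; x points along the fingers, y is the direction in which the jaws open and shut, and the axes are right-handed (so a half turn about x gives the same grasp; the last joint's range is limited). The gripper opens to 85 mm and grips with 20 to 120 N. Pads are 22 mm wide; open, the fingers measure 114 mm over their backs; the gripper's body (76 mm by 85 mm) begins 54 mm behind the grasp point. The pads swing forward as they close: fully open they stand 13 mm farther back than shut.
Start: joints at [-1.22, 0.32, 1.565, -0, 1.257, -0.02], TCP at [0.208, -0.536, 0.231] pointing down, gripper open.
Joint ranges: [-3.11, 3.11], [-0.84, 2.01], [0.21, 2.61], [-1.34, 4.49], [0.05, 2.63], [-2.56, 2.56]. Speed limits (rad/s): [2.57, 2.57, 3.14, 3.14, 3.14, 3.14].

### API

Orientations are given as a 3x3 rotation matrix whose columns are the frame's x, y, z axes.
In Python, from cell import bot gives the robot as it stands.
- The arm moves only by the tool servo_tool, never from a script. Its argument "moves" is a list of rows, each a list of 2 entries, a list of its own where there are three numbers: the shift along the tool's x, y, z in units of 0.4 m (1.0 is 0.4 m), then the turn about the tool's x in units of 360 degrees (1.0 is 360 degrees). In form: [[[tx, ty, tz], spin], ...]. A call has 1 to 10 rows; each row shifts and turns the commanded pose from where the row before left it, along the tool's axes as they then stand; what a row does not reach is not made up. A row lasts 1/8 s, in which the tool goes at most 62.5 mm and 10.7 degrees, less where a joint would pass 70% of its speed; a pose out of reach is approached as far as the arm can. A call with a number of a shift or a turn outside -1 to 1 is refused whole. A call with a gripper value outside its range is refused whole. "gripper" is the gripper's target within -1 to 1 (fully open at 1, half-way at 0, shut at -1), set as the call begins (left out, the last holds). The fingers move at their own pace and stop on an object; "squeeze" is the grip in N (left out, the last holds). Time passes only in rows, so rows that do not move let the fingers close. It gives the time, the measured TCP pose, the force and the opening at its end, in the units of the state.
- bot.state(): the state, without advancing time (a new reading comes with each control period).
- bot.grab_frame(name): name is "scene" or "top"; returns the picture (420x560x3 uint8, red, green, blue); there is no depth.
- bot.calibration(name): a dict with "fovy" (degrees; the focal length in pixels is half the picture's height over the tangent of half this angle, whatever the lens; pixels are square), "cx", "cy" (the principal point, pixels), "k1" (the pictures are not rectified: a ray, as slopes to the right and down, at radius r is drawn at 1 + k1 r^2 times it, then the intrinsics apply), "world_from_camera" (4x4, takes a point from camera to world coordinates). Camera axes: x right, y down, z forward; pixel columns grow to the right and rows downward; lengths in m; the calibration is good to about 2 mm. A picture is of the moment at which its call begins. calibration takes no time and is no camera call.
- bot.sign_off(): hands the job in, once; it reports no verdict.
The state is a dict: "time_s": time; "joints": joint angles; "dq": joint speeds; "joint_efforts": joint torques, N m; "tool_pos": TCP position; "tool_rot": TCP orientation; "contact_force": force on the tool from outside, world axes, zero at the start; "ft_torque": the same for the moment, N m; "width": finger opening in m.
Only numpy, scipy, OpenCV 4.12 (cv2) and the standard library are available. Lean on these libraries where they do the work, as an engineer would, in place of code of your own. Each camera call takes 0.05 s, during which the arm holds its last target.

## Working session

There is one attempt and no reset: what is moved stays moved. The work goes in short steps, Python scripts to look and compute and a tool call to move; the robot and the scene stay as the last step left them, time stands still between calls to the robot, and variables do not carry over. Pictures are saved under pics/ and viewed, and the job is handed in when it is done.

Besides the shell and the picture viewer there is one more tool, called after ">>>" as a command line: name --argument value ..., lists and objects as JSON in quotes. servo_tool: Moves the arm, as the interface text tells. Shifts and turns lie within -1 to 1; 1 stands for 0.4 m of shift or 360 degrees of turn. Its arguments: {"type":"object","properties":{"moves":{"type":"array","items":{"type":"array"}},"gripper":{"type":"number"},"squeeze":{"type":"number"}},"required":["moves"]}

```bash
mkdir -p pics; ls; python3 - <<'E'
from cell import bot
import cv2
for n in("scene","top"):
    im=bot.grab_frame(n); cv2.imwrite(f"pics/{n}0.png",im[:,:,::-1]); print(bot.calibration(n))
print(bot.state())
E
```

```text
pics
{'fovy': 53.72026388216824, 'cx': 279.7228952611434, 'cy': 212.1935867677183, 'k1': -0.06696088905179207, 'world_from_camera': array([[-0.91169133, -0.25594551,  0.32141999,  0.16952109],
       [-0.41086949,  0.5635791 , -0.7166344 ,  0.77046583],
       [ 0.00227377, -0.78541104, -0.61897038,  0.6924004 ],
       [ 0.        ,  0.        ,  0.        ,  1.        ]])}
{'fovy': 54.606083128179336, 'cx': 280.30112997417643, 'cy': 212.03600677764302, 'k1': 0.037665651491342066, 'world_from_camera': array([[ 2.05328581e-02, -9.84965584e-01,  1.71526091e-01,
         2.99124361e-01],
       [-9.99789062e-01, -2.03114465e-02,  3.04589945e-03,
         5.37609976e-02],
       [ 4.83836882e-04, -1.71552450e-01, -9.85174869e-01,
         1.19040602e+00],
       [ 0.00000000e+00,  0.00000000e+00,  0.00000000e+00,
         1.00000000e+00]])}
{'time_s': 0.1, 'joints': array([-1.21998075e+00,  3.20222491e-01,  1.56554021e+00,  1.22469573e-05,
        1.25741617e+00, -2.00143322e-02]), 'dq': array([ 0.00094674, -0.0006286 , -0.00158122,  0.00256768,  0.00118898,
        0.00017708]), 'joint_efforts': array([ 1.71305337e-04, -4.16408122e+01, -2.34704965e+01,  4.31626711e-05,
        4.86414458e-03,  1.37394437e-05]), 'tool_pos': array([ 0.20822432, -0.53551823,  0.23057602]), 'tool_rot': array([[-5.34183097e-04,  3.62385104e-01, -9.32028299e-01],
       [ 1.49360487e-03, -9.32027104e-01, -3.62385495e-01],
       [-9.99998742e-01, -1.58566221e-03, -4.33870313e-05]]), 'contact_force': array([-0.38599509, -0.54601822,  0.3142345 ]), 'ft_torque': array([ 0.06082267, -0.04404763,  0.03141368]), 'width': 0.08553893272485784}
```

View pics/scene0.png

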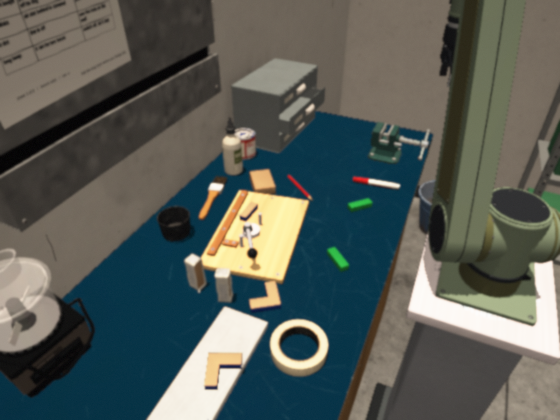

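View pics/top0.png

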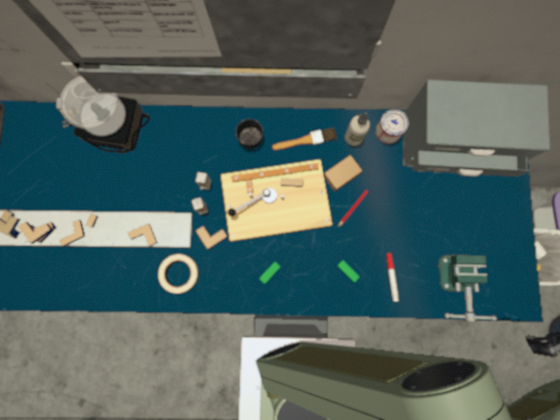

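The scene picture shows the jig around (257,235). In the top picture the jig is at (276,200), the bar at (292,182), the cam hub at (269,196) and the knob at (233,212). The green look-alikes lie off the jig at (270,272) and (348,271). Next come enlarged crops.

```bash
cat > h.py <<'E'
import numpy as np,cv2
from cell import bot
def cal(n):
    c=bot.calibration(n); f=210/np.tan(np.radians(c['fovy'])/2); return c,f
def proj(n,P):
    c,f=cal(n);T=np.linalg.inv(c['world_from_camera']);P=np.atleast_2d(P)
    q=P@T[:3,:3].T+T[:3,3];s=q[:,:2]/q[:,2:];r2=(s**2).sum(1,keepdims=True)
    return s*(1+c['k1']*r2)*f+[c['cx'],c['cy']]
def ray(n,uv):
    c,f=cal(n);d=(np.atleast_2d(uv).astype(float)-[c['cx'],c['cy']])/f;s=d.copy()
    for _ in range(20): s=d/(1+c['k1']*(s**2).sum(1,keepdims=True))
    W=c['world_from_camera'];return W[:3,3],np.c_[s,np.ones(len(s))]@W[:3,:3].T
def onz(n,uv,z):
    o,d=ray(n,uv);return o+d*((z-o[2])/d[:,2])[:,None]
def crop(n,out,x0,y0,x1,y1,k,im=None):
    im=bot.grab_frame(n) if im is None else im
    c=cv2.resize(im[y0:y1,x0:x1],None,fx=k,fy=k,interpolation=cv2.INTER_CUBIC);cv2.imwrite(out,c[:,:,::-1]);return im
E
python3 - <<'E'
from h import *
a=cv2.imread('pics/top0.png')[:,:,::-1];crop('top','pics/tc0.png',210,150,340,250,6,a)
a=cv2.imread('pics/scene0.png')[:,:,::-1];crop('scene','pics/sc0.png',195,180,320,285,6,a)
E
```

```text
(no output)
```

View pics/tc0.png

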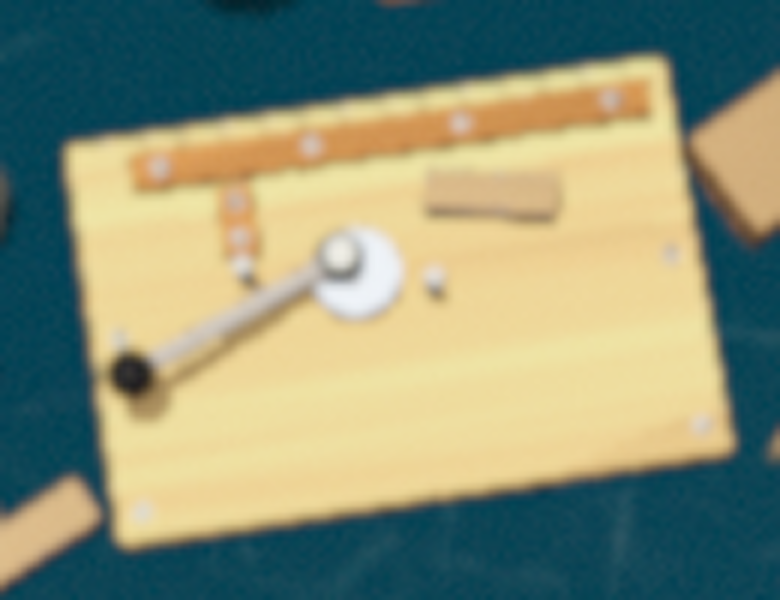

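View pics/sc0.png

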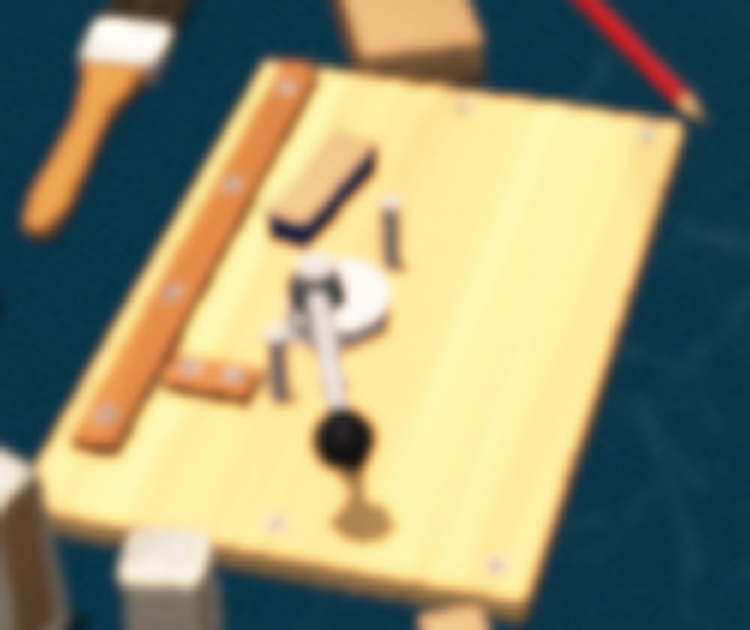

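```bash
cat > m.py <<'E'
from h import *
from scipy.optimize import least_squares
def px(c,x0,y0,k=6): return (np.array(c,float)+.5)/k-.5+[x0,y0]
J=np.array([[.1,.15],[.1,-.15],[-.1,-.15],[-.1,.15]])
t=onz('top',px([(63,143),(668,54),(737,453),(118,549)],210,150),.015)[:,:2]
s=onz('scene',px([(40,490),(265,60),(687,122),(523,605)],195,180),.015)[:,:2]
def fit(W):
    f=lambda p:(J@np.array([[np.cos(p[2]),np.sin(p[2])],[-np.sin(p[2]),np.cos(p[2])]])+p[:2]-W).ravel()
    r=least_squares(f,[W[:,0].mean(),W[:,1].mean(),0]);return r.x,(r.fun*1e3).round(1)
if __name__=='__main__':
    print(fit(t));print(fit(s))
    p=(fit(t)[0]+fit(s)[0])/2;print('jig',p)
    def toj(w): 
        c,s_=np.cos(p[2]),np.sin(p[2]);return (w[:,:2]-p[:2])@np.array([[c,-s_],[s_,c]])
    print('bar',(toj(onz('top',px([(427,170),(560,177),(556,221),(424,213)],210,150),.031))*1e3).round(1))
    print('bar s',(toj(onz('scene',px([(267,212),(337,132),(377,147),(307,232)],195,180),.031))*1e3).round(1))
    print('knob',(toj(onz('top',px([(130,373)],210,150),.059))*1e3).round(1),(toj(onz('scene',px([(343,437)],195,180),.059))*1e3).round(1))
    print('hub',(toj(onz('top',px([(341,252)],210,150),.047))*1e3).round(1),(toj(onz('scene',px([(316,280)],195,180),.047))*1e3).round(1))
    print('dowels',(toj(onz('top',px([(434,274),(242,264)],210,150),.051))*1e3).round(1),(toj(onz('scene',px([(390,202),(278,335)],195,180),.051))*1e3).round(1))
    print('fence end bed',(toj(onz('top',px([(138,188),(650,112)],210,150),.024))*1e3).round(1))
E
python3 m.py
```

```text
(array([0.5423623 , 0.07154522, 0.17325072]), array([-1.8, -2.6, -2.2,  2.1,  1.4,  1.8,  2.6, -1.3]))
(array([0.54223253, 0.06853081, 0.17556618]), array([ 3.8,  6.7, -2.8, -1.5, -0.3,  0.1, -0.6, -5.3]))
jig [0.54229741 0.07003802 0.17440845]
bar [[ 57.4 -22.2]
 [ 43.9 -85.9]
 [ 22.4 -80.4]
 [ 36.2 -17.5]]
bar s [[ 57.6 -22.5]
 [ 45.8 -84.3]
 [ 25.4 -78.1]
 [ 36.9 -13.8]]
knob [[-25.7 132.1]] [[-24.6 129. ]]
hub [[19.5 25.4]] [[17.2 33. ]]
dowels [[  1.2 -16.8]
 [ 20.   73. ]] [[  1.1 -18. ]
 [ 19.7  72.8]]
fence end bed [[  71.9  119.2]
 [  71.4 -135.9]]
```

```bash
cat >> h.py <<'E'
PJ=np.array([0.5423,0.0705,0.1742])
c_,s_=np.cos(PJ[2]),np.sin(PJ[2]);RJ=np.array([[c_,-s_,0],[s_,c_,0],[0,0,1]])
def w2j(P): return (np.atleast_2d(P)-[PJ[0],PJ[1],0])@RJ
def j2w(P): return np.atleast_2d(P)@RJ.T+[PJ[0],PJ[1],0]
def where(tgt=None):
    s=bot.state();R=s['tool_rot'];print('t',round(s['time_s'],2),'jig mm',(w2j(s['tool_pos'])[0]*1e3).round(1),'w',round(s['width']*1e3,1))
    ty=RJ.T@R[:,1];print('tool y angle in jig deg',np.degrees(np.arctan2(ty[1],ty[0])).round(2),'tilt',R[2].round(4),'F jig',(RJ.T@s['contact_force']).round(2))
    if tgt is not None:
        d=R.T@(j2w(np.array(tgt)/1e3)[0]-s['tool_pos']);print('shift units',(d/.4).round(4))
E
python3 -c "
from h import *
where([2,-53,100])
print(w2j(onz('top',[(203,178),(200,203)],.082))*1e3)"
```

```text
t 0.1 jig mm [-434.1 -538.9  230.6] w 85.5
tool y angle in jig deg -78.73 tilt [-1.     -0.0016 -0.    ] F jig [-0.47 -0.47  0.31]
shift units [ 0.328  -0.978  -1.3065]
[[ 77.03889914 194.79328957  82.        ]
 [  7.43441736 211.66777433  82.        ]]
```

>>> servo_tool --moves '[[[0,0,0],0.0155],[[0,0,0],0.0155],[[0,0,0],0]]' --gripper -1

```text
time_s: 0.48
tool_pos: [0.2083, -0.5357, 0.2309]
tool_rot: [[-0.0, 0.176, -0.984], [0.001, -0.984, -0.176], [-1.0, -0.001, 0.0]]
contact_force: [0.6, 0.5, -1.1]
width: 0.032
```

```bash
python3 -c "
from h import *
where([2,-53,100])"
```

```text
t 0.47 jig mm [-434.  -539.1  230.9] w 32.0
tool y angle in jig deg -89.83 tilt [-1.e+00 -9.e-04  1.e-04] F jig [ 0.7   0.37 -1.05]
shift units [ 0.3282 -1.2118 -1.0937]
```

>>> servo_tool --moves '[[[0,-0.05,-0.05],0],[[0,-0.1,-0.1],0],[[0,-0.1,-0.1],0],[[0,-0.1,-0.1],0],[[0,-0.1,-0.1],0],[[0,-0.1,-0.1],0],[[0,-0.1,-0.1],0],[[0,-0.1,-0.1],0],[[0,-0.1,-0.1],0],[[0,-0.1,-0.1],0]]'

```text
time_s: 1.72
tool_pos: [0.5167, -0.0936, 0.2313]
tool_rot: [[0.0, 0.177, -0.984], [-0.0, -0.984, -0.177], [-1.0, 0.0, -0.0]]
contact_force: [1.0, -0.6, -0.0]
width: -0.0
```

>>> servo_tool --moves '[[[0,-0.1,-0.05],0],[[0,-0.1,-0.05],0],[[0,-0.05,0],0],[[0,0,0],0],[[0,0,0],0]]'

```text
time_s: 2.35
tool_pos: [0.5375, 0.0091, 0.2314]
tool_rot: [[-0.0, 0.175, -0.985], [-0.001, -0.985, -0.175], [-1.0, 0.001, 0.0]]
contact_force: [-0.4, -0.1, -0.4]
width: 0.0
```

```bash
python3 -c "
from h import *
where([2,-53,100])"
```

```text
t 2.35 jig mm [-15.4 -59.7 231.4] w 0.0
tool y angle in jig deg -89.92 tilt [-1.e+00  9.e-04  2.e-04] F jig [-0.44 -0.03 -0.42]
shift units [ 0.3284 -0.0168 -0.0436]
```

>>> servo_tool --moves '[[[0.1,-0.0168,-0.0436],0],[[0.1,0,0],0],[[0.1,0,0],0],[[0.1,0,0],0],[[0.06,0,0],0],[[0.04,0,0],0],[[0.0275,0,0],0],[[0,0,0],0],[[0,0,0],0]]'

```text
time_s: 3.48
tool_pos: [0.5545, 0.0198, 0.0211]
tool_rot: [[0.002, 0.175, -0.985], [-0.0, -0.985, -0.175], [-1.0, 0.0, -0.002]]
contact_force: [-0.8, 0.2, 0.4]
width: -0.0001
```

```bash
python3 -c "
from h import *
where([38,-53,20])
crop('top','pics/tc1.png',210,150,340,250,6)
crop('scene','pics/sc1.png',195,160,320,265,6)"
```

```text
t 3.48 jig mm [  3.2 -52.1  21.1] w -0.1
tool y angle in jig deg -89.9 tilt [-1.0e+00  4.0e-04 -1.7e-03] F jig [-0.74  0.38  0.37]
shift units [ 0.0029  0.0025 -0.0869]
```

View pics/sc1.png

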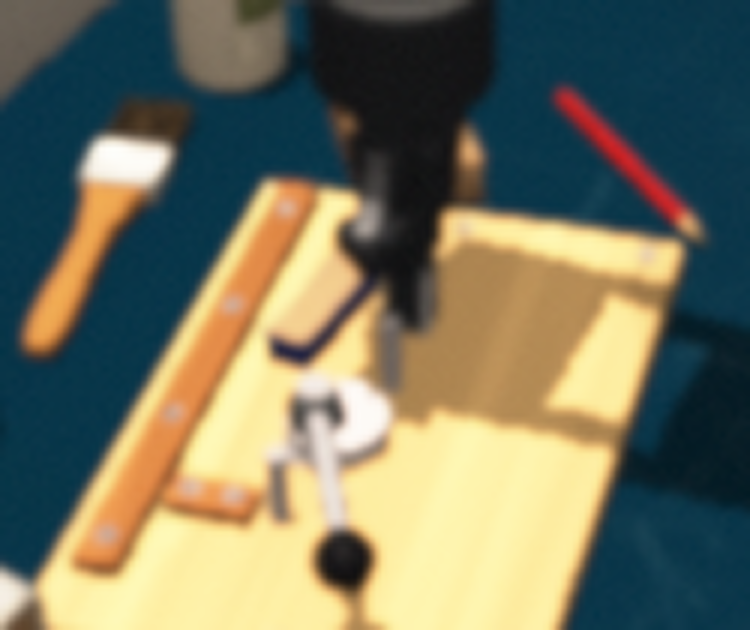

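View pics/tc1.png

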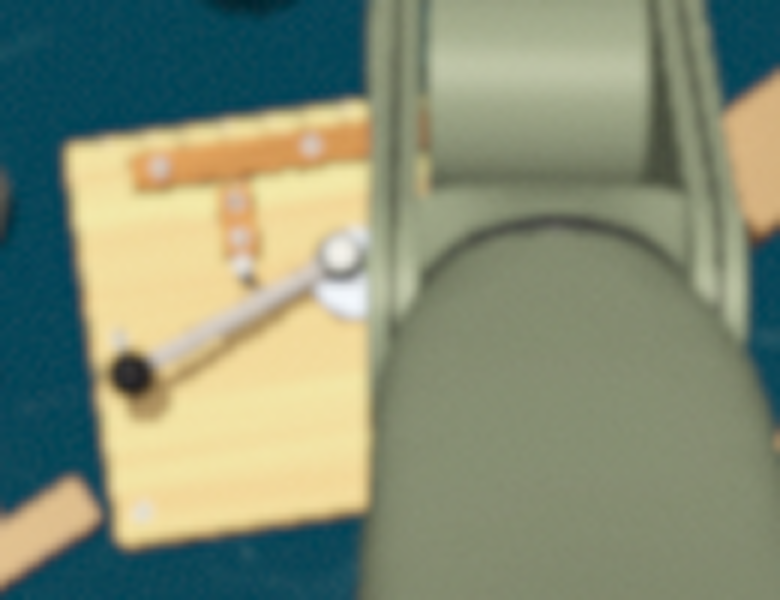

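The scene crop shows the shut fingertip on the robot's side of the bar, between bar (320,300) and the right dowel (390,350). In the top view the arm hides the bar. I push toward the fence.

>>> servo_tool --moves '[[[0,0,-0.01],0],[[0,0,-0.01],0],[[0,0,-0.01],0],[[0,0,-0.01],0],[[0,0,-0.01],0],[[0,0,-0.01],0],[[0,0,-0.005],0],[[0,0,0],0]]'

```text
time_s: 4.58
tool_pos: [0.5796, 0.0244, 0.0203]
tool_rot: [[0.0, 0.175, -0.985], [-0.0, -0.985, -0.175], [-1.0, 0.0, -0.0]]
contact_force: [0.1, -0.1, -0.0]
width: 0.0004
```

```bash
python3 -c "
from h import *
where([38,-53,20])
crop('scene','pics/sc2.png',195,160,320,265,6)"
```

```text
t 4.58 jig mm [ 28.7 -51.8  20.3] w 0.4
tool y angle in jig deg -89.89 tilt [-1.e+00  1.e-04 -1.e-04] F jig [ 0.08 -0.08 -0.02]
shift units [ 0.0007  0.003  -0.0232]
```

View pics/sc2.png

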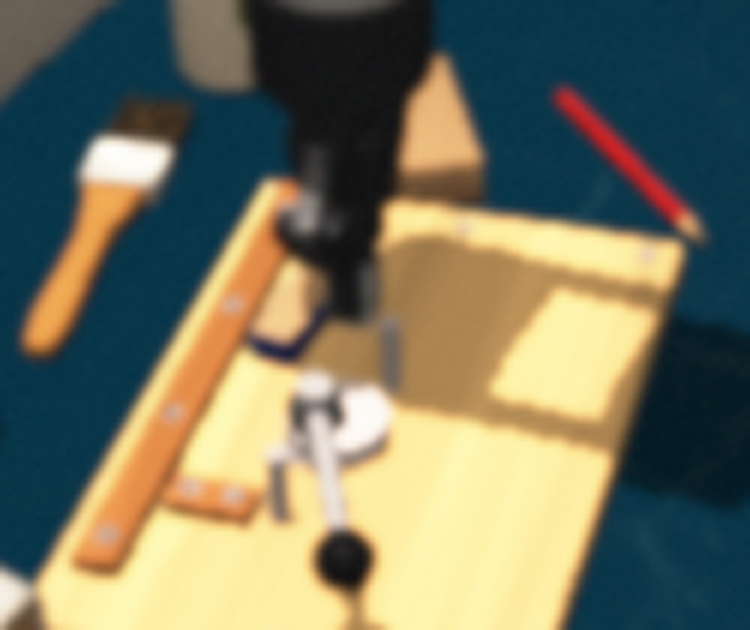

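The bar has moved toward the fence; its left end is now at crop (285,345), close to the fence. Continue in small steps, watching the force.

>>> servo_tool --moves '[[[0,0,-0.005],0],[[0,0,-0.005],0],[[0,0,-0.004],0],[[0,0,0],0]]'

```text
time_s: 5.12
tool_pos: [0.5851, 0.0254, 0.0203]
tool_rot: [[0.0, 0.175, -0.985], [-0.0, -0.985, -0.175], [-1.0, 0.0, -0.0]]
contact_force: [-0.8, 0.5, -1.0]
width: 0.0001
```

>>> servo_tool --moves '[[[0,0,-0.0035],0],[[0,0,-0.0035],0],[[0,0,0],0]]'

```text
time_s: 5.5
tool_pos: [0.5878, 0.0259, 0.0203]
tool_rot: [[0.0, 0.175, -0.985], [-0.0, -0.985, -0.175], [-1.0, 0.0, -0.0]]
contact_force: [-0.4, -0.3, 0.3]
width: 0.0
```

```bash
python3 -c "
from h import *
where([38,-53,20])
crop('scene','pics/sc3.png',195,160,320,265,6)"
```

```text
t 5.5 jig mm [ 37.1 -51.8  20.3] w 0.0
tool y angle in jig deg -89.9 tilt [-1.e+00  1.e-04 -2.e-04] F jig [-0.45 -0.21  0.34]
shift units [ 0.0007  0.0029 -0.0022]
```

View pics/sc3.png

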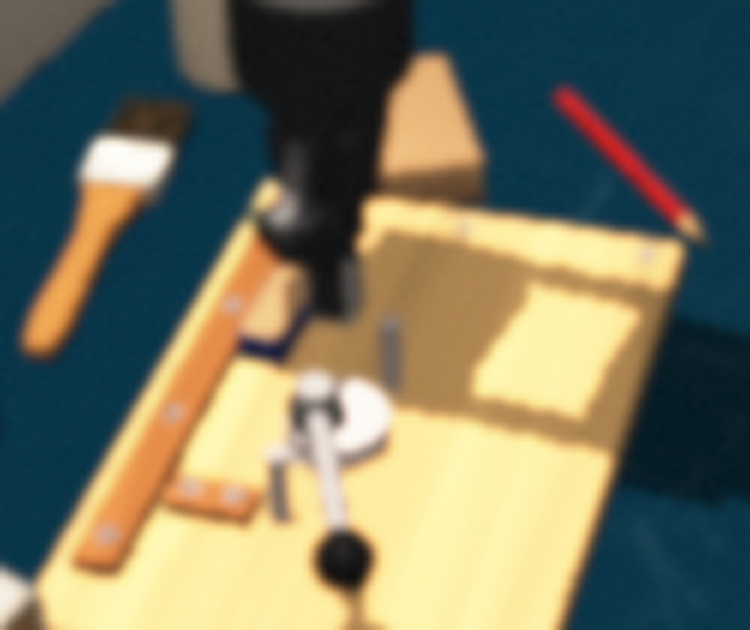

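Now the bar's left end nearly meets the fence (crop (245,340)). Continue in 1 mm steps until force rises.

>>> servo_tool --moves '[[[0,0,-0.0025],0],[[0,0,0],0]]'

```text
time_s: 5.8
tool_pos: [0.5888, 0.0261, 0.0203]
tool_rot: [[0.0, 0.175, -0.985], [-0.0, -0.985, -0.175], [-1.0, 0.0, -0.0]]
contact_force: [0.2, 1.3, -0.6]
width: 0.0002
```

>>> servo_tool --moves '[[[0,0,-0.0025],0],[[0,0,0],0]]'

```text
time_s: 6.05
tool_pos: [0.5898, 0.0262, 0.0203]
tool_rot: [[0.0, 0.175, -0.985], [-0.0, -0.985, -0.175], [-1.0, 0.0, -0.0]]
contact_force: [-0.9, 0.3, -0.3]
width: 0.0001
```

>>> servo_tool --moves '[[[0,0,-0.0025],0],[[0,0,0],0]]'

```text
time_s: 6.3
tool_pos: [0.5906, 0.0264, 0.0203]
tool_rot: [[-0.0, 0.175, -0.985], [-0.0, -0.985, -0.175], [-1.0, 0.0, 0.0]]
contact_force: [-0.8, -0.5, 0.1]
width: -0.0003
```

>>> servo_tool --moves '[[[0,0,-0.0025],0],[[0,0,0],0]]'

```text
time_s: 6.55
tool_pos: [0.5906, 0.0264, 0.0202]
tool_rot: [[-0.002, 0.175, -0.985], [-0.0, -0.985, -0.175], [-1.0, -0.0, 0.002]]
contact_force: [-3.5, -1.0, 3.5]
width: -0.0001
```

>>> servo_tool --moves '[[[0,0,-0.0025],0],[[0,0,0],0]]'

```text
time_s: 6.8
tool_pos: [0.5906, 0.0264, 0.0201]
tool_rot: [[-0.004, 0.175, -0.985], [-0.001, -0.985, -0.175], [-1.0, -0.0, 0.004]]
contact_force: [-6.5, -2.0, 4.1]
width: 0.0004
```

```bash
python3 -c "
from h import *
where([38,-53,20])
crop('scene','pics/sc4.png',205,190,285,250,9)"
```

```text
t 6.8 jig mm [ 39.9 -51.8  20.1] w 0.4
tool y angle in jig deg -89.89 tilt [-1.0e+00 -2.0e-04  4.5e-03] F jig [-6.78 -0.81  4.06]
shift units [0.0003 0.003  0.0049]
```

View pics/sc4.png

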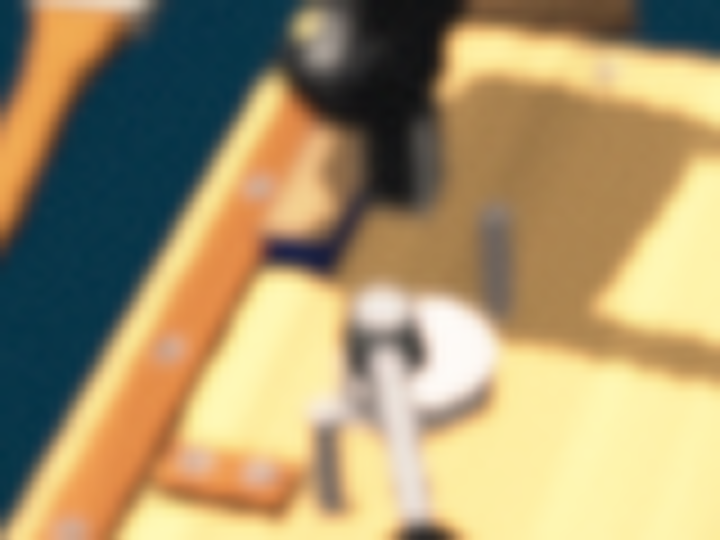

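>>> servo_tool --moves '[[[0,0,0.015],0],[[0,0,0.02],0],[[-0.1,0,0],0],[[-0.05,0,0],0],[[0,0.08,0],0],[[0,0.08,0],0],[[0,0,-0.04],0],[[0,0,-0.03],0],[[0,0,0],0]]'

```text
time_s: 7.98
tool_pos: [0.6183, -0.0334, 0.0802]
tool_rot: [[0.001, 0.176, -0.984], [-0.0, -0.984, -0.176], [-1.0, 0.0, -0.001]]
contact_force: [-0.2, 0.3, 0.1]
width: -0.0002
```

```bash
sed -i 's/^c_,s_=/PJ[:2]+=np.array([[np.cos(PJ[2]),-np.sin(PJ[2])],[np.sin(PJ[2]),np.cos(PJ[2])]])@[.0014,.0015]\nc_,s_=/' h.py; python3 -c "
from h import *
where([57.5,-120,25])
crop('top','pics/tc5.png',210,150,340,250,6)
crop('scene','pics/sc5.png',205,180,285,240,9)"
```

```text
t 7.97 jig mm [  55.4 -117.    80.2] w -0.2
tool y angle in jig deg -89.86 tilt [-1.e+00  2.e-04 -6.e-04] F jig [-0.16  0.32  0.12]
shift units [ 0.1379  0.0075 -0.0051]
```

View pics/sc5.png

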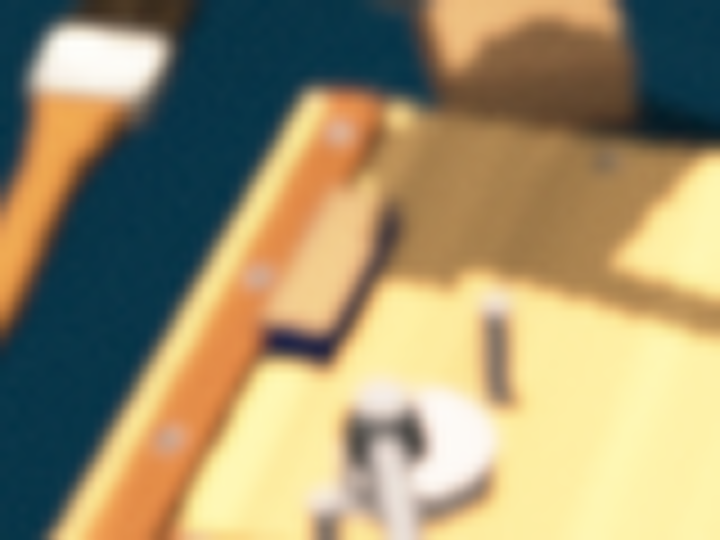

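The bar lies flush along the fence; its near-side top edge runs from crop (328,345) to (395,200), and the right end is free. Next I go down beside the right end.

```bash
python3 -c "
from h import *
p=(np.array([(328,345),(393,203),(268,330),(345,180)])+.5)/9-.5+[205,180]
print((w2j(onz('scene',p,.031))*1e3).round(1))"
```

```text
[[ 47.6 -14.2  31. ]
 [ 50.1 -82.3  31. ]
 [ 66.2 -16.3  31. ]
 [ 67.5 -89.6  31. ]]
```

>>> servo_tool --moves '[[[0,0,-0.004],0],[[0.08,0,0],0],[[0.04,0,0],0],[[0.017,0,0],0],[[0,0,0],0]]'

```text
time_s: 8.7
tool_pos: [0.6192, -0.0335, 0.0254]
tool_rot: [[-0.0, 0.175, -0.985], [-0.0, -0.985, -0.175], [-1.0, -0.0, 0.0]]
contact_force: [-0.7, -0.0, 0.8]
width: -0.0
```

```bash
python3 -c "
from h import *
where([57.5,-120,25])"
```

```text
t 8.7 jig mm [  56.3 -117.2   25.4] w -0.0
tool y angle in jig deg -89.89 tilt [-1.e+00 -0.e+00  3.e-04] F jig [-0.66  0.1   0.84]
shift units [ 0.001   0.0069 -0.003 ]
```

>>> servo_tool --moves '[[[0,-0.01,-0.004],0],[[0,-0.02,0],0],[[0,-0.02,0],0],[[0,-0.02,0],0],[[0,-0.02,0],0],[[0,-0.02,0],0],[[0,-0.02,0],0],[[0,-0.02,0],0],[[0,0,0],0]]'

```text
time_s: 9.82
tool_pos: [0.6101, 0.0264, 0.0255]
tool_rot: [[-0.0, 0.176, -0.984], [-0.0, -0.984, -0.176], [-1.0, 0.0, 0.0]]
contact_force: [0.8, 0.3, 0.3]
width: 0.0
```

```bash
python3 -c "
from h import *
where([58,-18,25])
crop('top','pics/tc6.png',210,150,340,250,6)
crop('scene','pics/sc6.png',205,180,285,240,9)"
```

```text
t 9.82 jig mm [ 57.7 -56.6  25.5] w 0.0
tool y angle in jig deg -89.85 tilt [-1.e+00  0.e+00  1.e-04] F jig [0.83 0.2  0.28]
shift units [ 0.0012 -0.0966 -0.0009]
```

View pics/sc6.png

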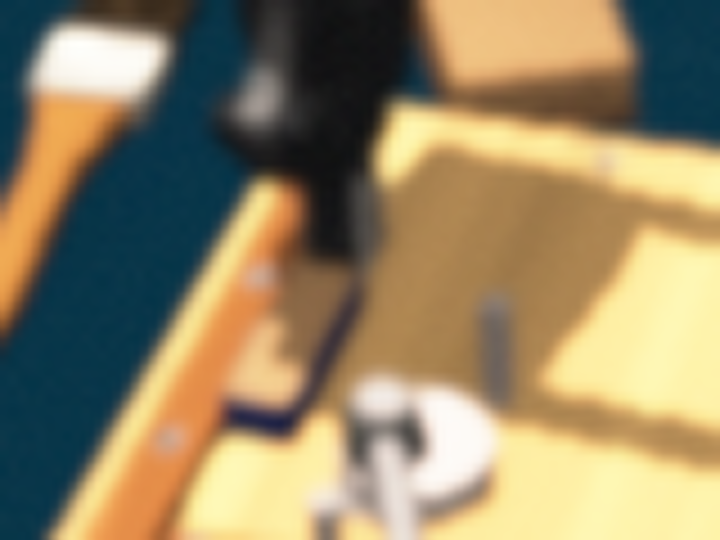

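The bar slides along the fence; its left end is now at crop (225–295,420), still parallel to the fence and clear of the cam (430,430). Continue.

>>> servo_tool --moves '[[[0,-0.015,0],0],[[0,-0.015,0],0],[[0,-0.015,0],0],[[0,-0.015,0],0],[[0,-0.01,0],0],[[0,0,0],0]]'

```text
time_s: 10.68
tool_pos: [0.6053, 0.0538, 0.0255]
tool_rot: [[-0.0, 0.176, -0.984], [-0.0, -0.984, -0.176], [-1.0, 0.0, 0.0]]
contact_force: [-0.9, 0.3, 0.5]
width: -0.0002
```

```bash
python3 -c "
from h import *
where([58,-18,25])
crop('scene','pics/sc7.png',205,190,285,250,9)"
```

```text
t 10.68 jig mm [ 57.7 -28.9  25.5] w -0.2
tool y angle in jig deg -89.87 tilt [-1.e+00  1.e-04  0.e+00] F jig [-0.83  0.42  0.5 ]
shift units [ 0.0012 -0.0273 -0.0008]
```

View pics/sc7.png

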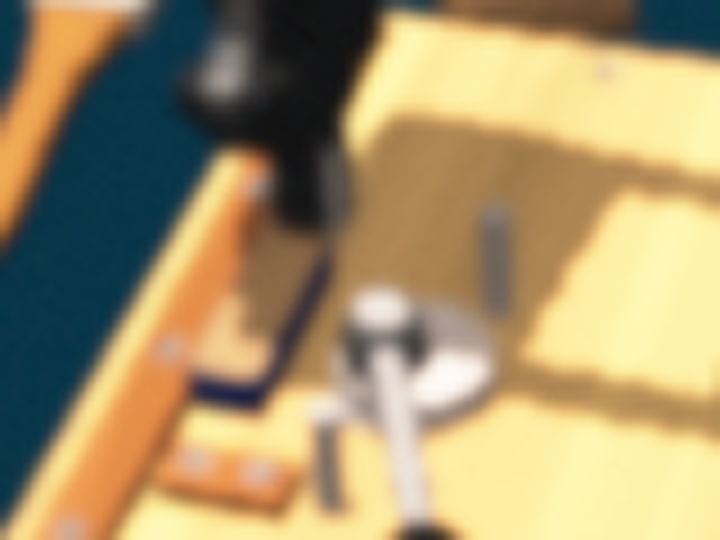

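The bar is parallel to the fence and past the cam nose, its left end (225,395) about 15 mm short of the stop (225,450). Small steps until contact.

>>> servo_tool --moves '[[[0,-0.006,0],0],[[0,-0.006,0],0],[[0,-0.006,0],0],[[0,0,0],0]]'

```text
time_s: 11.22
tool_pos: [0.604, 0.0607, 0.0255]
tool_rot: [[0.0, 0.175, -0.985], [-0.0, -0.985, -0.175], [-1.0, 0.0, 0.0]]
contact_force: [-0.7, 0.7, 0.6]
width: -0.0002
```

>>> servo_tool --moves '[[[0,-0.004,0],0],[[0,-0.003,0],0],[[0,0,0],0]]'

```text
time_s: 11.6
tool_pos: [0.6035, 0.0633, 0.0255]
tool_rot: [[-0.0, 0.175, -0.985], [-0.0, -0.985, -0.175], [-1.0, 0.0, 0.0]]
contact_force: [0.1, 0.8, 0.4]
width: -0.0001
```

>>> servo_tool --moves '[[[0,-0.004,0],0],[[0,0,0],0]]'

```text
time_s: 11.85
tool_pos: [0.6033, 0.0649, 0.0255]
tool_rot: [[0.0, 0.175, -0.985], [-0.0, -0.985, -0.175], [-1.0, 0.0, -0.0]]
contact_force: [0.7, 0.3, -0.3]
width: 0.0
```

>>> servo_tool --moves '[[[0,-0.003,0],0],[[0,0,0],0]]'

```text
time_s: 12.1
tool_pos: [0.6031, 0.0661, 0.0255]
tool_rot: [[0.0, 0.175, -0.985], [-0.0, -0.985, -0.175], [-1.0, 0.0, 0.0]]
contact_force: [0.6, -0.3, 0.6]
width: 0.0001
```

```bash
python3 -c "
from h import *
where([58,-18,25])
crop('scene','pics/sc8.png',205,190,285,250,9)"
```

```text
t 12.1 jig mm [ 57.7 -16.4  25.5] w 0.1
tool y angle in jig deg -89.89 tilt [-1.e+00  1.e-04  0.e+00] F jig [ 0.51 -0.4   0.61]
shift units [ 0.0012  0.0041 -0.0007]
```

View pics/sc8.png

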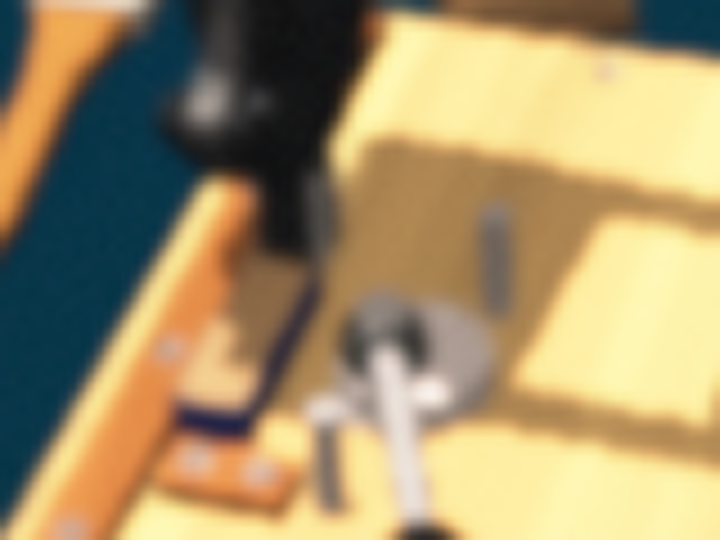

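Only a few mm remain between the bar's end (210,420) and the stop (230,440).

>>> servo_tool --moves '[[[0,-0.003,0],0],[[0,0,0],0]]'

```text
time_s: 12.4
tool_pos: [0.6029, 0.0672, 0.0255]
tool_rot: [[0.0, 0.175, -0.985], [-0.0, -0.985, -0.175], [-1.0, 0.0, -0.0]]
contact_force: [0.2, 0.3, 0.1]
width: -0.0
```

>>> servo_tool --moves '[[[0,-0.003,0],0],[[0,0,0],0]]'

```text
time_s: 12.65
tool_pos: [0.6027, 0.0684, 0.0255]
tool_rot: [[-0.0, 0.175, -0.985], [-0.0, -0.985, -0.175], [-1.0, 0.0, 0.0]]
contact_force: [0.4, -0.2, 0.6]
width: -0.0002
```

>>> servo_tool --moves '[[[0,-0.003,0],0],[[0,0,0],0]]'

```text
time_s: 12.9
tool_pos: [0.6024, 0.0696, 0.0255]
tool_rot: [[0.0, 0.175, -0.985], [-0.0, -0.985, -0.175], [-1.0, 0.0, 0.0]]
contact_force: [0.6, -0.1, -0.7]
width: 0.0002
```

>>> servo_tool --moves '[[[0,-0.003,0],0],[[0,0,0],0]]'

```text
time_s: 13.15
tool_pos: [0.6022, 0.0708, 0.0255]
tool_rot: [[0.0, 0.175, -0.985], [-0.0, -0.985, -0.175], [-1.0, 0.0, -0.0]]
contact_force: [0.1, 0.1, 0.7]
width: -0.0003
```

>>> servo_tool --moves '[[[0,-0.003,0],0],[[0,0,0],0]]'

```text
time_s: 13.4
tool_pos: [0.602, 0.072, 0.0255]
tool_rot: [[-0.0, 0.175, -0.985], [-0.0, -0.985, -0.175], [-1.0, 0.0, 0.0]]
contact_force: [-0.0, -0.7, 0.0]
width: 0.0003
```

>>> servo_tool --moves '[[[0,-0.003,0],0],[[0,0,0],0]]'

```text
time_s: 13.65
tool_pos: [0.6019, 0.0731, 0.0255]
tool_rot: [[0.0, 0.175, -0.985], [-0.0, -0.985, -0.175], [-1.0, 0.0, -0.0]]
contact_force: [0.7, -0.1, 0.5]
width: 0.0001
```

```bash
python3 -c "
from h import *
where([58,-18,25])
crop('scene','pics/sc9.png',205,190,285,250,9)"
```

```text
t 13.65 jig mm [57.7 -9.3 25.5] w 0.1
tool y angle in jig deg -89.89 tilt [-1.e+00  2.e-04 -1.e-04] F jig [ 0.66 -0.24  0.48]
shift units [ 0.0013  0.0218 -0.0007]
```

View pics/sc9.png

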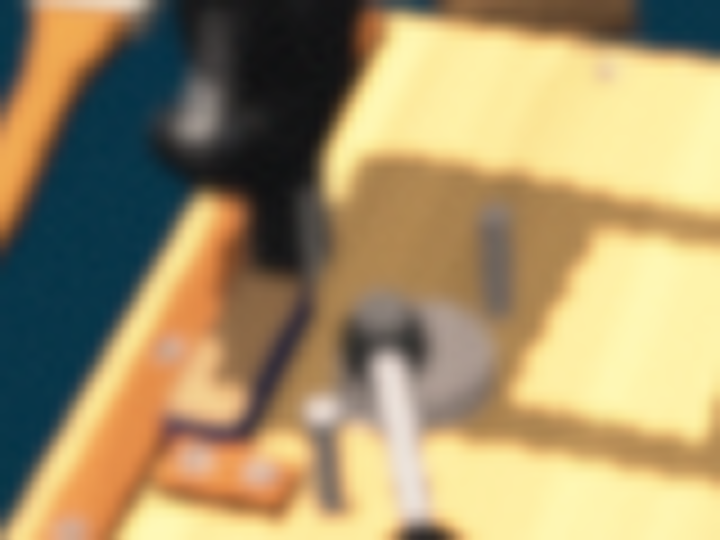

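The bar's end tape strip is now mostly hidden by the stop (210,430), so contact is close.

>>> servo_tool --moves '[[[0,-0.0025,0],0],[[0,0,0],0]]'

```text
time_s: 13.95
tool_pos: [0.6019, 0.0733, 0.0256]
tool_rot: [[0.001, 0.176, -0.984], [-0.001, -0.984, -0.176], [-1.0, 0.001, -0.0]]
contact_force: [1.1, -5.4, 1.1]
width: -0.0001
```

>>> servo_tool --moves '[[[0,-0.0025,0],0],[[0,0,0],0]]'

```text
time_s: 14.2
tool_pos: [0.602, 0.0734, 0.0257]
tool_rot: [[0.001, 0.176, -0.984], [-0.003, -0.984, -0.176], [-1.0, 0.003, -0.001]]
contact_force: [1.4, -7.5, 1.7]
width: 0.0001
```

>>> servo_tool --moves '[[[0,-0.0025,0],0],[[0,0,0],0]]'

```text
time_s: 14.45
tool_pos: [0.6021, 0.0735, 0.0259]
tool_rot: [[0.002, 0.177, -0.984], [-0.004, -0.984, -0.177], [-1.0, 0.004, -0.001]]
contact_force: [1.4, -12.0, 1.5]
width: -0.0002
```

The end is seated against the stop (12 N, tool stalled). Back off, rise, and go over to the clockwise side of the lever.

>>> servo_tool --moves '[[[0,0.02,0],0],[[0,0.03,0],0],[[-0.1,0,0],0],[[-0.1,0,0],0],[[-0.02,0,0.02],0],[[0,-0.1,0.05],-0.0155],[[0,-0.1,0.05],-0.0155],[[0,-0.1,0],-0.0155],[[0,-0.02,0],-0.0155],[[0,0,0],0]]'

```text
time_s: 15.7
tool_pos: [0.5208, 0.1687, 0.1125]
tool_rot: [[-0.002, 0.536, -0.844], [-0.001, -0.844, -0.536], [-1.0, -0.001, 0.002]]
contact_force: [-0.2, 0.3, 0.1]
width: -0.0001
```

```bash
python3 -c "
from h import *
where([10.5,107,38])
im=crop('top','pics/tc10.png',210,150,340,250,6)
crop('scene','pics/sc10.png',195,180,320,285,6)"
```

```text
t 15.7 jig mm [ -5.6  98.9 112.5] w -0.1
tool y angle in jig deg -67.56 tilt [-1.0e+00 -8.0e-04  2.2e-03] F jig [-0.18  0.3   0.14]
shift units [ 0.1862 -0.0032 -0.0453]
```

View pics/sc10.png

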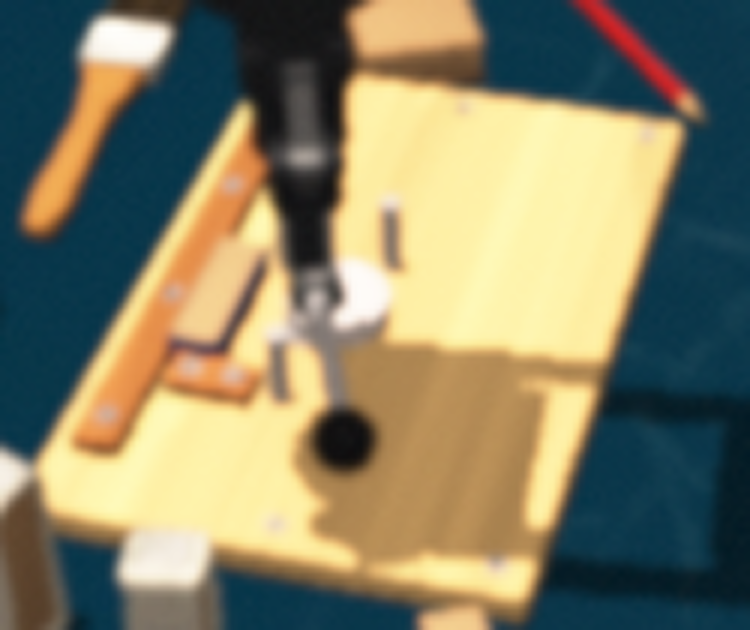

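View pics/tc10.png

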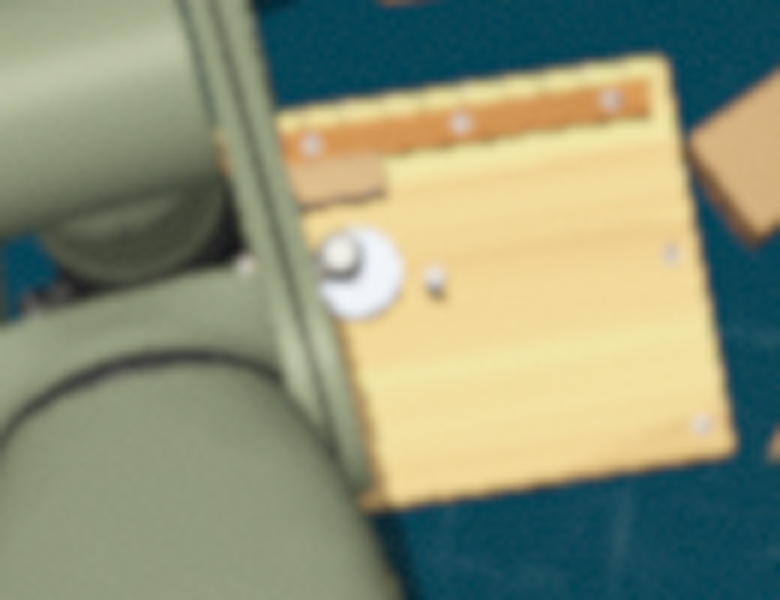

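The bar sits home in the corner (scene crop (220,290); its end tape meets the stop at (205,345)), and the lever still stands at (340,370) with its knob at (343,437). Now shift off the lever clockwise and go down.

>>> servo_tool --moves '[[[0,0,-0.03],0],[[0,-0.003,-0.02],0],[[0,0,0],0],[[0.08,0,0],0],[[0.06,0,0],0],[[0.046,0,0],0],[[0,0,0],0]]'

```text
time_s: 16.68
tool_pos: [0.5372, 0.1796, 0.0378]
tool_rot: [[-0.003, 0.536, -0.844], [-0.001, -0.844, -0.536], [-1.0, -0.001, 0.004]]
contact_force: [0.0, 0.2, 0.2]
width: 0.0003
```

```bash
python3 -c "
from h import *
where([10.5,107,38])
crop('scene','pics/sc11.png',195,180,320,285,6)"
```

```text
t 16.68 jig mm [ 12.5 106.9  37.8] w 0.3
tool y angle in jig deg -67.59 tilt [-1.0e+00 -8.0e-04  3.6e-03] F jig [0.07 0.17 0.25]
shift units [-0.0006 -0.0022  0.0045]
```

View pics/sc11.png

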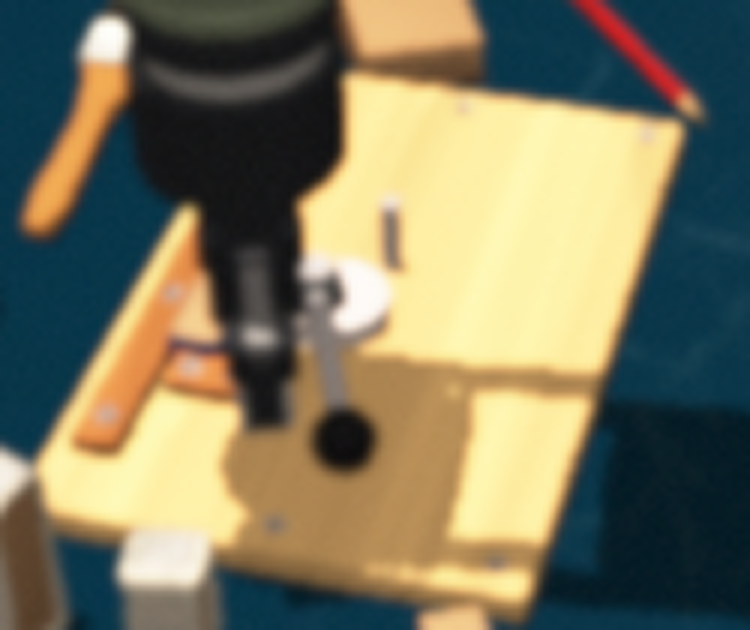

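The fingertip (265,410) is beside the rod, on its clockwise side, clear of the dowel. Now swing the lever along an arc about the pivot.

>>> servo_tool --moves '[[[0,0,0.015],0],[[0,0,0.015],0],[[0,-0.003,0.0211],-0.0167],[[0,-0.003,0.0211],-0.0167],[[0,-0.003,0.0211],-0.0167],[[0,-0.003,0.0211],-0.0167],[[0,-0.003,0.0211],-0.0167],[[0,-0.003,0.0211],-0.0167],[[0,0,0],0]]'

```text
time_s: 17.85
tool_pos: [0.4892, 0.1415, 0.0398]
tool_rot: [[0.001, 0.93, -0.369], [0.0, -0.369, -0.93], [-1.0, 0.001, -0.001]]
contact_force: [-0.0, -0.0, 0.3]
width: 0.0002
```

```bash
cat >> h.py <<'E'
def lev():
    where();s=bot.state();R=s['tool_rot']
    d=R.T@(j2w(np.array([.019,.024,s['tool_pos'][2]]))[0]-s['tool_pos']);print('pivot in tool mm',(d*1e3).round(1))
E
python3 -c "
from h import *
lev()
crop('scene','pics/sc12.png',195,180,320,285,6)"
```

```text
t 17.85 jig mm [-41.4  77.6  39.8] w 0.2
tool y angle in jig deg -31.61 tilt [-1.e+00  9.e-04 -6.e-04] F jig [-0.01 -0.03  0.32]
pivot in tool mm [ 0.1 79.6 14. ]
```

View pics/sc12.png

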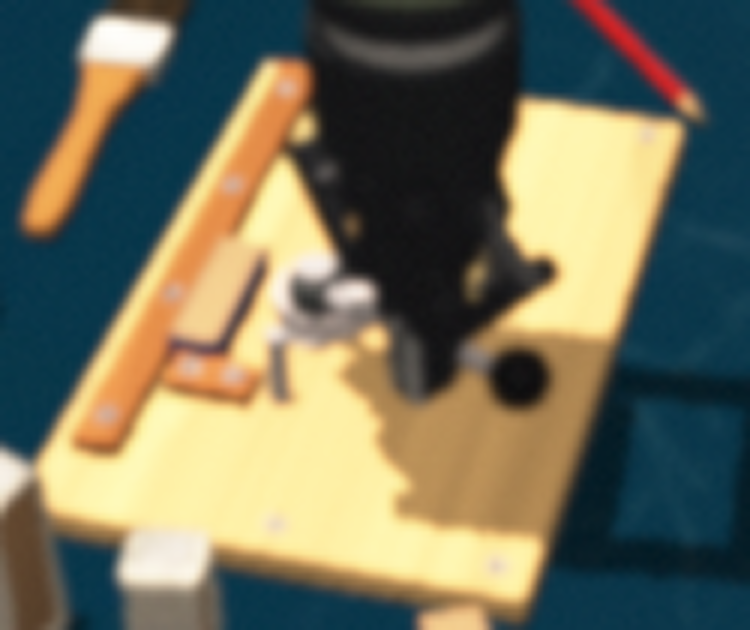

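The lever has swung to the robot's side (knob at crop (518,378)), and the bar is unmoved. Continue.

>>> servo_tool --moves '[[[0.003,-0.003,0.0211],-0.0167],[[0,-0.003,0.0211],-0.0167],[[0,-0.003,0.0211],-0.0167],[[0,-0.003,0.0211],-0.0167],[[0,-0.003,0.0211],-0.0167],[[0,-0.003,0.0211],-0.0167],[[0,-0.003,0.0211],-0.0167],[[0,-0.003,0.0211],-0.0167],[[0,0,0],0]]'

```text
time_s: 19.02
tool_pos: [0.4795, 0.0761, 0.038]
tool_rot: [[0.0, 0.896, 0.445], [-0.0, 0.445, -0.896], [-1.0, -0.0, 0.0]]
contact_force: [-0.7, 0.1, 0.1]
width: -0.0002
```

```bash
python3 -c "
from h import *
lev()
crop('scene','pics/sc13.png',195,180,320,285,6)"
```

```text
t 19.02 jig mm [-62.3  14.9  38. ] w -0.2
tool y angle in jig deg 16.42 tilt [-1.e+00 -0.e+00  1.e-04] F jig [-0.66  0.17  0.13]
pivot in tool mm [ 0.  80.5 14.2]
```

View pics/sc13.png

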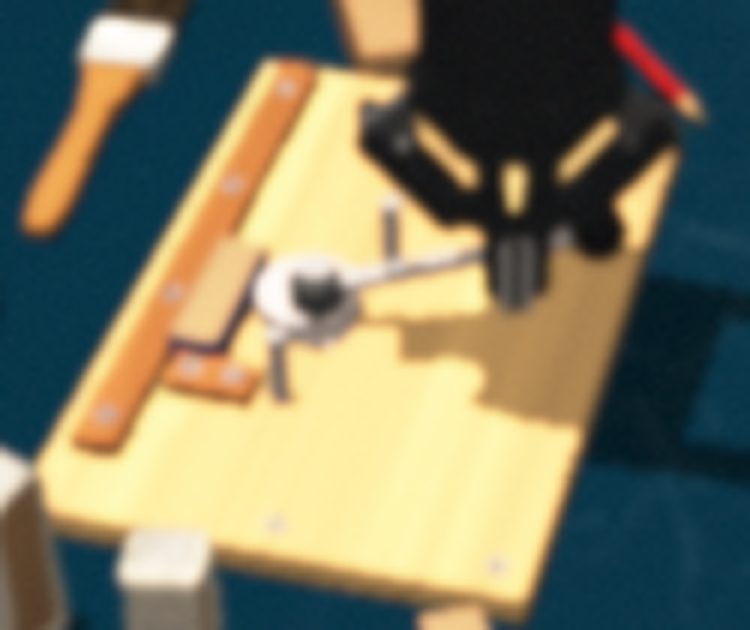

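The lever is at about 196°, with about 39° to go to the dowel (390,225). Continue.

>>> servo_tool --moves '[[[0,-0.003,0.0211],-0.0167],[[0,-0.003,0.0211],-0.0167],[[0,-0.003,0.0211],-0.0167],[[0,-0.003,0.0211],-0.0167],[[0,-0.0015,0.0105],-0.0083],[[0,0,0],0]]'

```text
time_s: 19.82
tool_pos: [0.4977, 0.0432, 0.0378]
tool_rot: [[-0.0, 0.595, 0.804], [-0.0, 0.804, -0.595], [-1.0, -0.0, -0.0]]
contact_force: [-0.0, 0.3, -0.0]
width: -0.0
```

>>> servo_tool --moves '[[[0,-0.001,0.007],-0.0055],[[0,-0.001,0.007],-0.0055],[[0,0,0],0]]'

```text
time_s: 20.2
tool_pos: [0.5013, 0.0395, 0.0378]
tool_rot: [[-0.001, 0.538, 0.843], [0.0, 0.843, -0.538], [-1.0, -0.001, -0.001]]
contact_force: [-0.8, 1.8, 0.5]
width: 0.0003
```

```bash
python3 -c "
from h import *
lev()
crop('scene','pics/sc14.png',195,180,320,285,6)"
```

```text
t 20.2 jig mm [-47.2 -24.9  37.8] w 0.3
tool y angle in jig deg 47.48 tilt [-1.0e+00 -7.0e-04 -1.1e-03] F jig [-0.51  1.89  0.45]
pivot in tool mm [-0.1 80.8 15.7]
```

View pics/sc14.png

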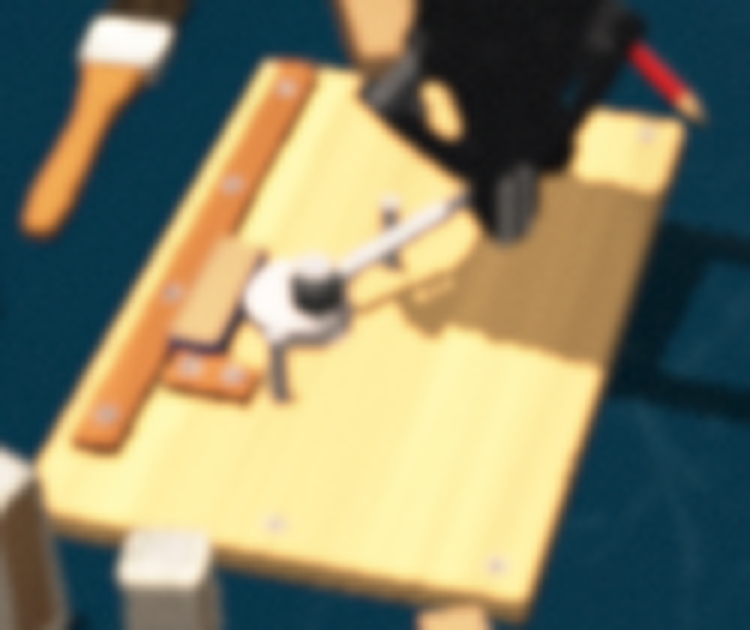

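The cam (270,300) is coming onto the bar and the force is rising; about 8° remain.

>>> servo_tool --moves '[[[0,-0.001,0.007],-0.0055],[[0,-0.001,0.007],-0.0055],[[0,0,0],0]]'

```text
time_s: 20.62
tool_pos: [0.5054, 0.0358, 0.0377]
tool_rot: [[-0.002, 0.478, 0.878], [0.0, 0.878, -0.478], [-1.0, -0.001, -0.002]]
contact_force: [-3.0, 2.0, 2.6]
width: -0.0002
```

>>> servo_tool --moves '[[[0,-0.001,0.007],-0.0055],[[0,-0.001,0.007],-0.0055],[[0,0,0],0]]'

```text
time_s: 21.0
tool_pos: [0.5096, 0.0325, 0.0377]
tool_rot: [[-0.003, 0.416, 0.909], [0.0, 0.909, -0.416], [-1.0, -0.001, -0.003]]
contact_force: [-4.9, 3.0, 1.6]
width: -0.0002
```

```bash
python3 -c "
from h import *
lev()"
```

```text
t 21.0 jig mm [-40.2 -33.2  37.7] w -0.2
tool y angle in jig deg 55.43 tilt [-1.     -0.0011 -0.0026] F jig [-4.32  3.81  1.6 ]
pivot in tool mm [-0.1 80.7 16.3]
```

>>> servo_tool --moves '[[[0,0,0.005],0],[[0,0,0],0]]'

```text
time_s: 21.25
tool_pos: [0.5097, 0.0324, 0.0376]
tool_rot: [[-0.006, 0.417, 0.909], [0.001, 0.909, -0.417], [-1.0, -0.002, -0.006]]
contact_force: [-8.3, 5.9, 7.2]
width: 0.0
```

>>> servo_tool --moves '[[[0,0,0.005],0],[[0,0,0],0]]'

```text
time_s: 21.5
tool_pos: [0.5097, 0.0323, 0.0376]
tool_rot: [[-0.01, 0.417, 0.909], [0.002, 0.909, -0.417], [-1.0, -0.002, -0.01]]
contact_force: [-11.5, 8.8, 9.4]
width: -0.0001
```

>>> servo_tool --moves '[[[0,0,0.005],0],[[0,0,0],0]]'

```text
time_s: 21.75
tool_pos: [0.5097, 0.0322, 0.0375]
tool_rot: [[-0.014, 0.418, 0.908], [0.004, 0.909, -0.418], [-1.0, -0.003, -0.014]]
contact_force: [-15.4, 12.9, 13.0]
width: 0.0002
```

```bash
python3 -c "
from h import *
lev()
crop('scene','pics/sc15.png',195,180,320,285,6)"
```

```text
t 21.75 jig mm [-40.1 -33.6  37.5] w 0.2
tool y angle in jig deg 55.32 tilt [-0.9999 -0.0025 -0.0142] F jig [-12.93  15.39  13.01]
pivot in tool mm [-0.4 81.  15.8]
```

View pics/sc15.png

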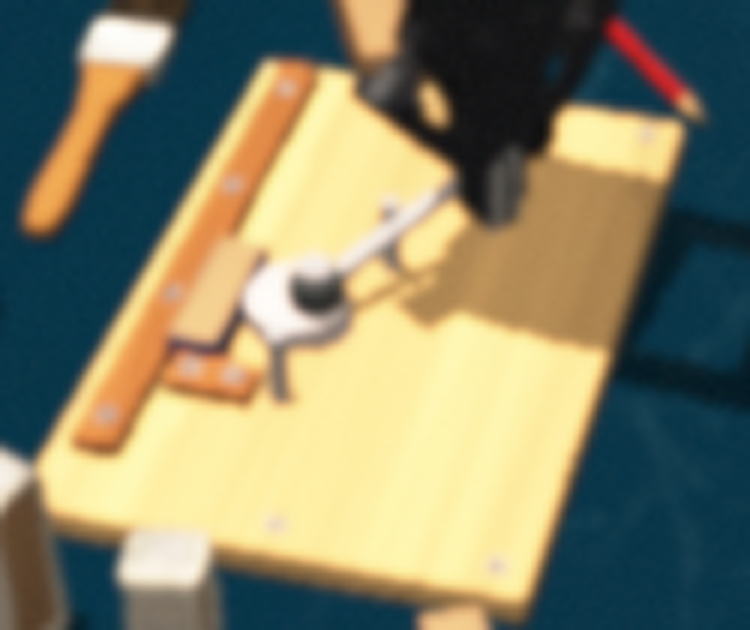

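The lever stalled hard at about 235°, the expected dowel angle, with roughly 20 N against it. Back off along the push direction, rise, and clear the view.

>>> servo_tool --moves '[[[0,0,-0.015],0],[[0,0,-0.025],0],[[0,0,-0.02],0],[[-0.1,0,0],0],[[-0.12,0,0],0],[[-0.12,0,0],0],[[0,-0.1,0],0],[[0,-0.1,0],0],[[0,0,0],0]]'

```text
time_s: 22.92
tool_pos: [0.4605, -0.0346, 0.1741]
tool_rot: [[0.001, 0.418, 0.908], [-0.001, 0.908, -0.418], [-1.0, -0.0, 0.001]]
contact_force: [0.3, 0.4, -0.6]
width: -0.0001
```

```bash
python3 -c "
from h import *
lev()
crop('scene','pics/sc16.png',195,180,320,285,6)
crop('top','pics/tc16.png',210,150,340,250,6)"
```

```text
t 22.93 jig mm [-100.2  -90.9  174.1] w -0.1
tool y angle in jig deg 55.31 tilt [-1.e+00 -4.e-04  9.e-04] F jig [ 0.37  0.3  -0.63]
pivot in tool mm [ -0.  162.3  32.6]
```

View pics/sc16.png

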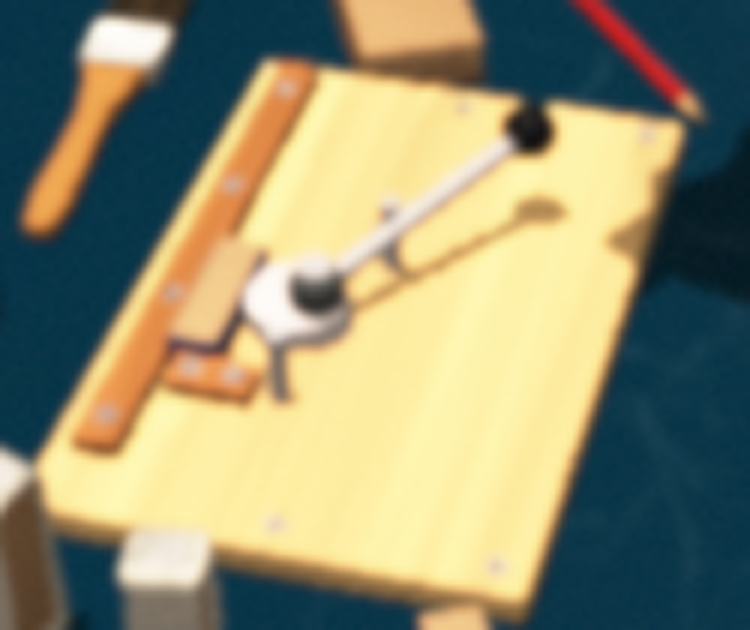

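View pics/tc16.png

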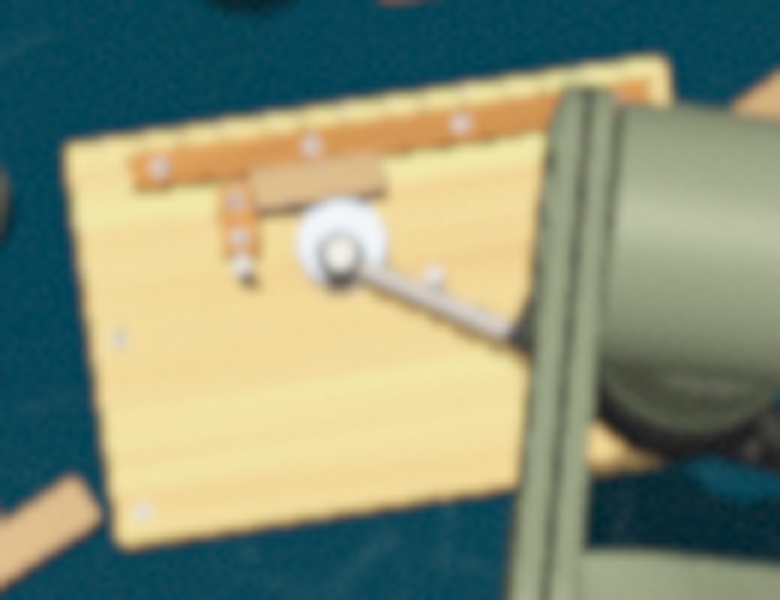

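```bash
python3 - <<'E'
from h import *
f=lambda n,c,x0,y0,z:(w2j(onz(n,(np.array(c)+.5)/6-.5+[x0,y0],z))*1e3).round(1)
print(f('top',[(250,172),(382,153),(386,191),(260,212)],210,150,.031)); print(f('scene',[(170,337),(222,236),(267,250),(219,348)],195,180,.031))
k=f('scene',[(528,128)],195,180,.059)[0];print(k,np.degrees(np.arctan2(k[1]-24,k[0]-19))%360-100)
a=cv2.imread('pics/top0.png');b=bot.grab_frame('top')[:,:,::-1]
cv2.imwrite('pics/top17.png',b)
E
```

```text
[[68.1 61.5 31. ]
 [67.7 -3.7 31. ]
 [48.5 -2.7 31. ]
 [47.5 59.6 31. ]]
[[68.1 61.6 31. ]
 [69.3 -4.3 31. ]
 [48.  -0.2 31. ]
 [46.8 62.9 31. ]]
[-46.  -73.7  59. ] 136.36410005846173
```

View pics/top17.png

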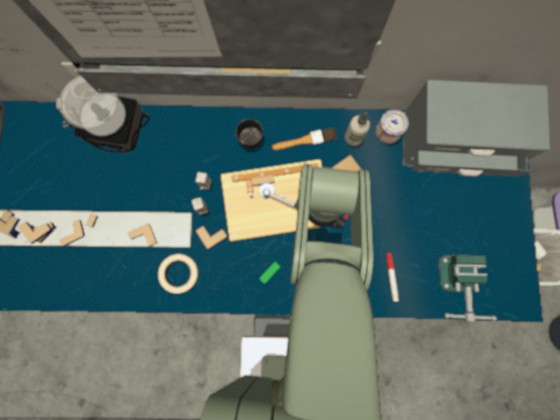

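The bystanders in view are where they were. The bar corners and the lever angle (136° measured, 135° nominal) match home and fully over, so I hand in.

```bash
python3 -c "
from cell import bot
print(bot.sign_off())"
```

```text
the job is handed in; nothing more can be done
None
```

The bar is clamped in the corner of the jig, and I handed the job in at about 23 s of the 61 s allowed. With the shut fingertip I pushed the bar against the fence, then slid it along to the end stop. At each one the tool stalled with the contact force rising, to about 7 N at the fence and 12 N at the stop. I then swung the cam lever round until it stalled at its dowel with about 20 N on it, backed off and lifted clear.

**Bar:** in both cameras its corners lie within about 3 mm of home. The right end reads y ≈ −4 mm, where −3.7 mm is expected. The near side reads x ≈ 47–48.5 mm, where 49 mm is expected, and the edges look parallel to the fence.

**Lever:** the knob reads 136° of swing, where 135° is fully over. After the finger left, the lever stayed at its dowel with the cam on the bar.

**Offset:** my first jig pose from the images was off by about 1.5 mm. I corrected it using the fence and the dowels.

**Not checked:** in the last top picture the arm covered the pencil, one green look-alike and part of the sanding block. The pencil and the sanding block's visible edge look unmoved in the last scene crop. The second green piece I could not check, but the arm never went low near it. The other bystanders in view looked unmoved.

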